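# Third hand: press a specimen stand against its back panel

## Task

Of the two flat wooden specimen stands on the bench, take the one with the square block (not the round post) and slide it flat along the bench, without lifting it, until its front end (the end farther from the block) meets the upright back panel in the sprung assembly jig, square to the panel and centred on its width. Press it there with a steady 10 newtons or so, never shoving hard, so that I can pin the panel on from behind; finish while you are still pressing, do not let go. Leave the other stand and everything else on the bench where they are.

Things in the scene. Friction and masses are not known exactly. Their poses are not given: they have to be found in the camera images.
- block_stand: the stand to use: a wooden slab 120 mm (its x) by 100 mm (its y) by 18 mm thick, lying loose on the bench, weighing about 0.15 to 0.3 kg, with an upright square block 36 x 36 mm fixed on it, from 18 to 70 mm above the bench. Origin: centre of the slab's underside. The block's centre is at x = -20 mm, y = 0, its faces parallel to the slab's edges; x points to the front end, the end farther from the block (80 mm from the block's centre)
- stand_front (a point): middle of the lower edge of the block stand's front end face, 60 mm along x from its origin
- post_stand: the other stand, to be left alone: same slab, but with a round post 36 mm across and equally tall instead of the square block. Origin: centre of the slab's underside
- jig: plywood jig fixed to the bench, carrying the back panel; its own upright is 130 mm wide, 72 mm high, and starts 47 mm behind the panel's unpressed front face. Origin: on the bench, where the middle of the panel's front face stands while unpressed; x points level, in the pressing direction, from the front face to the upright; y along the panel's width, z up
- panel: upright wooden back panel, 100 mm wide (its y), 10 mm thick (its x), from 2 to 72 mm above the bench, sliding on two sprung steel rods of the jig along x only. Origin: on the bench under the middle of its front face; axes as the jig's, so it coincides with the jig's origin when unpressed. It gives way along +x by 1 mm per newton, from the first newton, and stops after 26 mm
- jar: bystander: small amber glass jar with brass lid, 60 mm across, 75 mm high; origin: centre of its underside
- glue: bystander: white glue bottle, 48 mm across, 130 mm high; origin: centre of its underside
- pot: bystander: small terracotta cup, 70 mm across, 55 mm high; origin: centre of its underside
- weight: bystander: small brass weight with a knob, 44 mm across, 52 mm high; origin: centre of its underside
- hoop: bystander: flat dark wooden hoop, 110 mm across, 12 mm high; origin: centre of its underside
- driver: bystander: screwdriver lying on the bench; origin near its middle
- offcut: bystander: dark wooden offcut, 60 x 30 x 22 mm high; origin: centre of its underside

How it is judged:
By the outcome, as a careful person would: the job done as asked, in the order asked, and still so for the second after the job is handed in, while the arm keeps its last pose, push and grip.
It also fails if it takes over 48 s, if anything falls off the work surface, if the arm or the gripper's body presses on something with over 40 N, if the wrist force passes 120 N, or if a joint passes its speed limit or range.

## Robot

A 6-joint arm with a two-finger parallel gripper is mounted at the origin on the work surface. World frame = base frame: x ahead of the robot, y to its left, z up, the work surface at z = 0. Lengths are in m, angles in rad, forces in N, time in s.
With the tool pointing down it reaches from about 0.25 to 0.725 m from the base axis. Payload 9.7 kg.
Tool frame: the origin (TCP) lies on the mounting face of the last link; the fingertips stand 173 mm ahead of it and the grasp point (between the pads) lies 155 mm ahead of it (hold_point_z is the z of the grasp point in the tool frame, in m); z points along the fingers, y is the line along which they close (so a half turn about z gives the same grasp; the last joint's range is limited). The gripper opens to 85 mm and grips with 20 to 120 N. Pads are 22 mm wide; open, the fingers measure 114 mm over their backs; the gripper's body (76 mm by 85 mm) begins 54 mm behind the grasp point. The pads swing forward as they close: fully open they stand 13 mm farther back than shut.
Start: joints at [1.144, 0.087, 0.176, 1.66, 0, 1.571], TCP at [0.228, 0.501, 0.405] pointing down, gripper open.
Joint ranges: [-3.13, 3.13], [-0.85, 1.81], [-1.15, 1.24], [-2.2, 2.28], [-1.44, 1.52], [-3.14, 3.14]. Speed limits (rad/s): [2.22, 2.22, 2.57, 3.14, 3.14, 3.14].

## Interface

Orientations are given as a unit quaternion [w, x, y, z].
In Python, from plant import observe, read_camera, camera_model, hand_in, hold_point_z gives the robot as it stands.
- The arm moves only by the shell command python3 -m creep 'ROWS' [FORCE]. ROWS is JSON, a list of rows, each an object with "jaw": the finger opening in cm, from 0 to 8.54; "offset": the shift along the tool's x, y, z in cm, a list of three; "angular": the turn, a rotation vector about the tool's x, y, z in rad, a list of three. A call has 1 to 5 rows; each row shifts and turns the commanded pose from where the row before left it, along the tool's axes as they then stand; what a row does not reach is not made up. A row lasts 1/8 s, in which the tool goes at most 62.5 mm and 10.7 degrees, less where a joint would pass 70% of its speed; a pose out of reach is approached as far as the arm can. A call with a gripper value outside its range is refused whole. The fingers move at their own pace and stop on an object; FORCE is the grip in N (left out, the last holds). Time passes only in rows, so rows that do not move let the fingers close. It gives the time, the measured TCP pose, the force, the opening and the grip force at its end, in the units of the state.
- observe(): the state, without advancing time (a new reading comes with each control period).
- read_camera(name): name is "scene" or "top"; returns the picture (480x640x3 uint8, red, green, blue); there is no depth.
- camera_model(name): a dict with "mtx" (3x3 intrinsics, pixels), "D" ([k1, k2, p1, p2, k3] as OpenCV has them; the pictures are not rectified), "rvec" (rotation vector, rad) and "tvec" (3), from world to camera coordinates, as OpenCV has them. Camera axes: x right, y down, z forward; pixel columns grow to the right and rows downward; lengths in m; the calibration is good to about 2 mm. A picture is of the moment at which its call begins. camera_model takes no time and is no camera call.
- hand_in(): hands the job in; it is judged then, once.
The state is a dict: "clock": time; "qpos": joint angles; "qd": joint speeds; "effort": joint torques, N m; "eef_pos": TCP position; "eef_rot": TCP orientation; "contact_force": force on the tool from outside, world axes, zero at the start; "moment": the same for the moment, N m; "opening": finger opening in m; "grasp_force": force on a finger pad.
Only numpy, scipy, OpenCV 4.12 (cv2) and the standard library are available. Lean on these libraries where they do the work, as an engineer would, in place of code of your own. Each camera call takes 0.05 s, during which the arm holds its last target. There are 200 camera calls.

## Working session

There is one attempt and no reset: what is moved stays moved. The work goes in short steps, Python scripts to look and compute and a shell command to move; the robot and the scene stay as the last step left them, time stands still between calls to the robot, and variables do not carry over. Pictures are saved under pics/ and viewed, at most 10 in all, crops included, and the job is handed in when it is done.

```bash
mkdir -p pics; ls
python3 - <<'E'
from plant import *
import cv2
for n in("scene","top"):
    im=read_camera(n); cv2.imwrite(f"pics/{n}0.png",im[:,:,::-1]); m=camera_model(n); print(n,m)
s=observe(); print(s, hold_point_z)
E
```

```text
pics
scene {'mtx': array([[536.89733782,   0.        , 319.40458003],
       [  0.        , 536.89733782, 236.79048469],
       [  0.        ,   0.        ,   1.        ]]), 'D': array([-0.09243697,  0.        ,  0.        ,  0.        ,  0.        ]), 'rvec': array([ 0.63716006,  2.61879682, -1.17064897]), 'tvec': array([ 0.51780162, -0.12881636,  1.32420107])}
top {'mtx': array([[437.64271723,   0.        , 325.84027258],
       [  0.        , 437.64271723, 237.11913761],
       [  0.        ,   0.        ,   1.        ]]), 'D': array([-0.09217037,  0.        ,  0.        ,  0.        ,  0.        ]), 'rvec': array([ 2.22344455, -2.18764382,  0.02717267]), 'tvec': array([-0.0223273 ,  0.53167276,  0.96660644])}
{'clock': 0.1, 'qpos': array([1.14400302e+00, 8.74259476e-02, 1.75212997e-01, 1.65976704e+00,
       2.40366648e-06, 1.57078677e+00]), 'qd': array([-2.72156569e-03, -5.88381388e-04,  2.79244578e-03, -1.67755805e-04,
        2.48943717e-04,  3.62352960e-05]), 'effort': array([-8.25994048e-04, -5.21564519e+01,  4.65652406e+01,  1.60864333e-02,
       -4.71219676e-05, -5.22382265e-06]), 'eef_pos': array([0.22768066, 0.5006777 , 0.40404216]), 'eef_rot': array([-1.26515496e-04,  2.11776014e-01,  9.77318049e-01, -5.78150411e-04]), 'contact_force': array([0.14159825, 0.70256018, 0.28717549]), 'moment': array([-0.04820801, -0.00113686, -0.02706062]), 'grasp_force': 0.0, 'opening': 0.08530346062329118} 0.1547
```

View pics/top0.png

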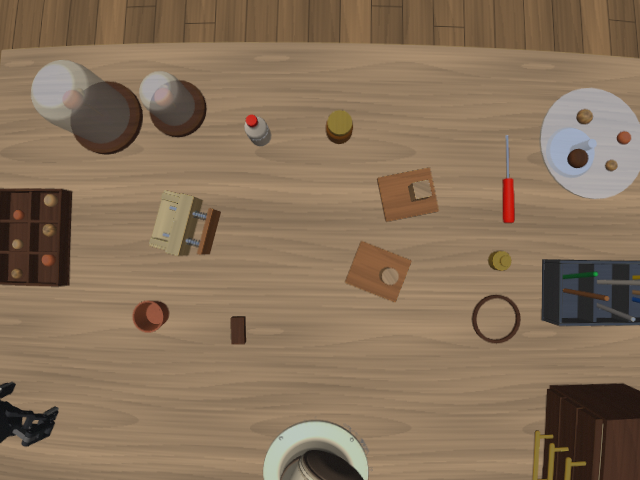

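View pics/scene0.png

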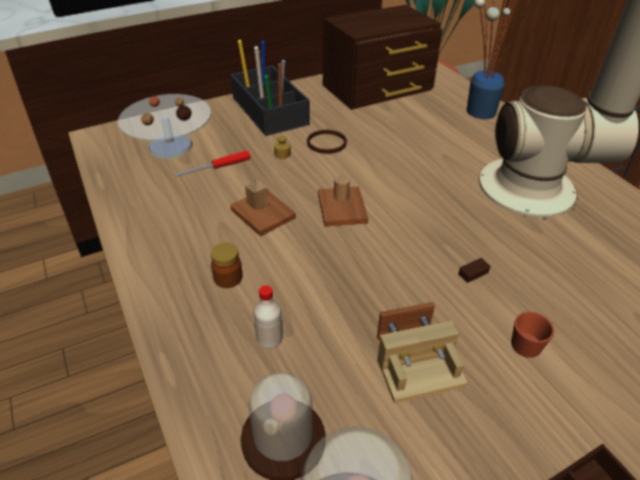

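Top view: the block stand is at about (408,194) with its block at (421,190), so its front faces left. The post stand is at (378,271), and the panel is the brown strip at (210,231) with the jig to its left. Next I'll extract the outlines.

```bash
cat > h.py <<'E'
import numpy as np, cv2
from plant import *
def ray(n,uv,z):
    m=camera_model(n); R=cv2.Rodrigues(m["rvec"])[0]; c=-R.T@m["tvec"]
    p=cv2.undistortPoints(np.array(uv,float).reshape(-1,1,2),m["mtx"],m["D"])[:,0]
    d=np.c_[p,np.ones(len(p))]@R
    return (c+d*((z-c[2])/d[:,2])[:,None])[:,:2]
def pix(n,P):
    m=camera_model(n); return cv2.projectPoints(np.array(P,float).reshape(-1,3),m["rvec"],m["tvec"],m["mtx"],m["D"])[0][:,0]
def blob(im,box,lo,hi):
    x0,y0,x1,y1=box; h=cv2.cvtColor(im[y0:y1,x0:x1],cv2.COLOR_RGB2HSV)
    k=cv2.inRange(h,np.array(lo),np.array(hi)); k=cv2.morphologyEx(k,cv2.MORPH_OPEN,np.ones((2,2)))
    c=max(cv2.findContours(k,0,1)[0],key=cv2.contourArea)
    return c[:,0]+[x0,y0]
E
python3 - <<'E'
from h import *
im=cv2.imread("pics/top0.png")[:,:,::-1].copy()
h=cv2.cvtColor(im,cv2.COLOR_RGB2HSV)
for u,v in [(395,200),(421,190),(428,192),(214,228),(206,245),(340,230),(207,225),(360,275),(415,183)]: print((u,v),h[v,u],im[v,u])
vis=np.hstack([cv2.resize(im[150:310,340:450],None,fx=3.4,fy=3.4,interpolation=2),cv2.resize(im[180:268,145:230],None,fx=4.8,fy=6.18,interpolation=2)[:544]])
cv2.imwrite("pics/c1.png",vis[:,:,::-1]); print(vis.shape)
E
```

```text
(395, 200) [ 13 141 132] [132  90  59]
(421, 190) [ 15  87 150] [150 125  99]
(428, 192) [ 16  86 139] [139 117  92]
(214, 228) [ 13 152  69] [69 46 28]
(206, 245) [ 13 158  63] [63 41 24]
(340, 230) [ 16  88 145] [145 121  95]
(207, 225) [ 13 141 130] [130  89  58]
(360, 275) [ 13 143 128] [128  87  56]
(415, 183) [ 16  86 137] [137 115  91]
(544, 782, 3)
```

View pics/c1.png

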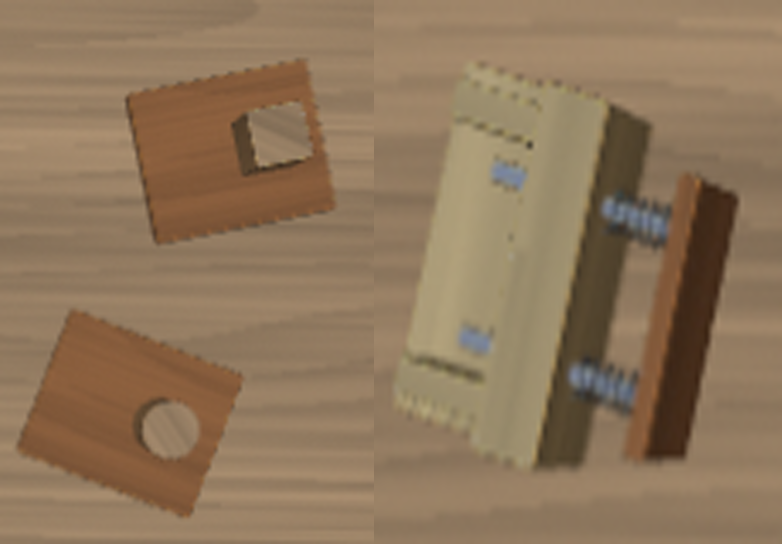

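```bash
cat > m.py <<'E'
from h import *
def box(c,n,z):
    P=ray(n,c,z)*1000; (ctr,sz,a)=cv2.minAreaRect(P.astype(np.float32)); return np.array(ctr),sz,a
def near(a,ref):
    return a+90*round((ref-a)/90)
E
python3 - <<'E'
from m import *
im=cv2.imread("pics/top0.png")[:,:,::-1].copy()
for nm,b,z,ref,lo in [("block",(370,160,445,228),.018,104,(8,115,95)),("post",(340,235,418,305),.018,75,(8,115,95)),("ptop",(195,200,226,260),.072,80,(8,115,95)),("pall",(195,200,226,260),.072,80,(8,115,30))]:
    c=blob(im,b,lo,(20,255,255)); ctr,sz,a=box(c,"top",z); print(nm,ctr.round(1),np.round(sz,1),round(near(a,ref),1)); print(np.round(cv2.boxPoints((ctr,sz,a))).tolist())
# block top (z=.07): low-saturation region inside the slab
k=cv2.inRange(cv2.cvtColor(im[178:203,405:436],cv2.COLOR_RGB2HSV),(10,50,95),(25,105,255))
c=max(cv2.findContours(k,0,1)[0],key=cv2.contourArea)[:,0]+[405,178]
print("btop",[np.round(x,1) for x in box(c,"top",.07)])
E
```

```text
block [ 628.2 -195.8] [ 99.8 120.9] 102.3
[[567.0, -147.0], [592.0, -265.0], [690.0, -244.0], [664.0, -126.0]]
post [ 456.5 -131.8] [120.7  99.2] 69.8
[[389.0, -171.0], [482.0, -206.0], [524.0, -92.0], [431.0, -58.0]]
ptop [537.3 238.4] [ 9.5 98.1] 76.5
[[489.0, 245.0], [584.0, 222.0], [586.0, 232.0], [491.0, 255.0]]
pall [535.3 229.9] [26.9 98.1] 76.7
[[484.0, 228.0], [580.0, 205.0], [586.0, 232.0], [491.0, 254.0]]
btop [array([ 634.7, -213.8]), array([34.4, 35.3]), np.float64(12.9)]
```

Block stand: centre (628,-196) mm, yaw 102°. The panel's front centre is at (536,233) mm, with normal at 76.5°. I'll approach above the block and close across the stand's y.

```bash
cat > d.py <<'E'
import sys
from m import *
from scipy.spatial.transform import Rotation as Ro
# usage: d.py x y z yawY(deg)  -> delta in tool frame (cm, rad) to TCP target, tool down with y axis at that yaw
s=observe(); q=s["eef_rot"]; R=Ro.from_quat([q[1],q[2],q[3],q[0]])
print("t",s["clock"],"pos",s["eef_pos"].round(4),"yawY",np.degrees(np.arctan2(R.as_matrix()[1,1],R.as_matrix()[0,1])).round(2),"F",s["contact_force"].round(1),"M",s["moment"].round(2),"open",round(s["opening"],4),"g",s["grasp_force"],"q",s["qpos"].round(2))
if len(sys.argv)>4:
    x,y,z,a=map(float,sys.argv[1:]); a=np.radians(a)
    Y=np.array([np.cos(a),np.sin(a),0]); Z=np.array([0,0,-1.]); T=Ro.from_matrix(np.c_[np.cross(Y,Z),Y,Z])
    print("cm",(R.inv().apply(np.array([x,y,z])-s["eef_pos"])*100).round(2),"rad",(R.inv()*T).as_rotvec().round(4))
E
R='{"jaw":8.5,"offset":[-4.43,-3.23,0],"angular":[0,0,0]}'; 
python3 -m creep '[{"jaw":8.5,"offset":[-4.43,-3.23,0],"angular":[0,0,0]},{"jaw":8.5,"offset":[-4.43,-3.23,0],"angular":[0,0,0]},{"jaw":8.5,"offset":[-4.43,-3.23,0],"angular":[0,0,0]},{"jaw":8.5,"offset":[-4.43,-3.23,0],"angular":[0,0,0]},{"jaw":8.5,"offset":[-4.43,-3.23,0],"angular":[0,0,0]}]'
python3 -m creep '[{"jaw":8.5,"offset":[-4.43,-3.23,0],"angular":[0,0,0]},{"jaw":8.5,"offset":[-4.43,-3.23,0],"angular":[0,0,0]},{"jaw":8.5,"offset":[-4.43,-3.23,0],"angular":[0,0,0]},{"jaw":8.5,"offset":[-4.43,-3.23,0],"angular":[0,0,0]},{"jaw":8.5,"offset":[-4.43,-3.23,0],"angular":[0,0,0]}]'
python3 d.py .6325 -.2153 .3 12.3
```

```text
clock: 0.72
eef_pos: [0.3629, 0.2603, 0.4045]
eef_rot: [-0.0, 0.212, 0.977, -0.0]
contact_force: [0.1, 0.3, 0.7]
opening: 0.0846
grasp_force: 0.0
clock: 1.35
eef_pos: [0.4978, 0.0214, 0.4045]
eef_rot: [-0.0, 0.212, 0.977, 0.0]
contact_force: [0.3, 0.6, 0.7]
opening: 0.0849
grasp_force: 0.0
t 1.35 pos [0.4978 0.0214 0.4045] yawY 65.54 F [0.3 0.6 0.7] M [ 0.07 -0.04  0.01] open 0.0849 g 0.0 q [ 0.04 -0.04  0.05  1.66  0.    0.47]
cm [-22.07 -15.97  10.44] rad [-1.000e-04 -2.000e-04  9.291e-01]
```

```bash
python3 -m creep '[{"jaw":8.5,"offset":[-4.41,-3.19,0],"angular":[0,0,0]},{"jaw":8.5,"offset":[-4.41,-3.19,0],"angular":[0,0,0]},{"jaw":8.5,"offset":[-4.41,-3.19,0],"angular":[0,0,0]},{"jaw":8.5,"offset":[-4.41,-3.19,0],"angular":[0,0,0]},{"jaw":8.5,"offset":[-4.41,-3.19,0],"angular":[0,0,0]}]' >/dev/null
python3 -m creep '[{"jaw":8.5,"offset":[0,0,1.5],"angular":[0,0,0.155]},{"jaw":8.5,"offset":[0,0,1.5],"angular":[0,0,0.155]},{"jaw":8.5,"offset":[0,0,1.5],"angular":[0,0,0.155]},{"jaw":8.5,"offset":[0,0,1.5],"angular":[0,0,0.155]},{"jaw":8.5,"offset":[0,0,1.5],"angular":[0,0,0.155]}]' >/dev/null
python3 -m creep '[{"jaw":8.5,"offset":[0,0,1.5],"angular":[0,0,0.154]},{"jaw":8.5,"offset":[0,0,0],"angular":[0,0,0]}]'
python3 d.py .6325 -.2153 .1975 12.3
python3 - <<'E'
from h import *
im=read_camera("scene")
cv2.imwrite("pics/s1.png",cv2.resize(im[60:260,160:430],None,fx=2.5,fy=2.5)[:,:,::-1])
E
```

```text
clock: 2.85
eef_pos: [0.6317, -0.2131, 0.313]
eef_rot: [-0.001, 0.627, 0.779, -0.001]
contact_force: [0.0, -0.5, 0.8]
opening: 0.085
grasp_force: 0.0
t 2.85 pos [ 0.6317 -0.2131  0.313 ] yawY 12.38 F [ 0.  -0.5  0.8] M [ 0.   -0.01  0.02] open 0.085 g 0.0 q [-0.33  0.36  0.32  1.53  0.    1.03]
cm [-0.25  0.06 11.55] rad [-0.0025 -0.0015  0.0013]
```

View pics/s1.png

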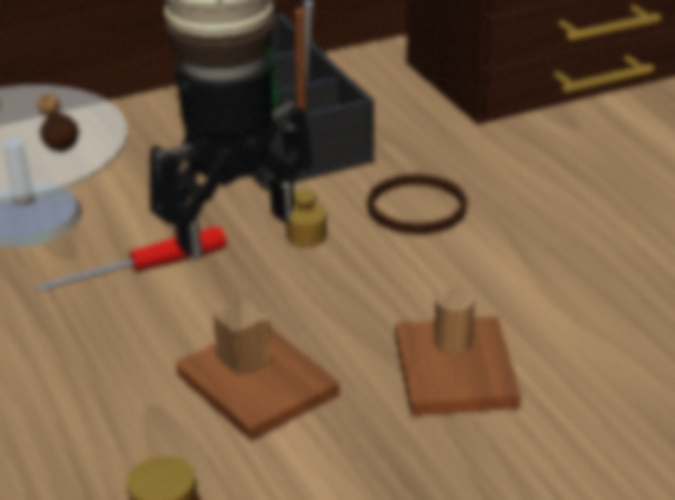

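The scene view shows the open gripper (tips near crop (190,250) and (285,215)) hanging above the square block (crop (243,340)), with the way down clear. I'll descend now.

```bash
python3 -m creep '[{"jaw":8.5,"offset":[-0.25,0.06,2.5],"angular":[-0.0025,-0.0015,0]},{"jaw":8.5,"offset":[0,0,3],"angular":[0,0,0]},{"jaw":8.5,"offset":[0,0,3],"angular":[0,0,0]},{"jaw":8.5,"offset":[0,0,2],"angular":[0,0,0]},{"jaw":8.5,"offset":[0,0,1],"angular":[0,0,0]}]'
python3 d.py .6325 -.2153 .1975 12.3
python3 -m creep '[{"jaw":5,"offset":[0,0,0],"angular":[0,0,0]},{"jaw":4.2,"offset":[0,0,0],"angular":[0,0,0]},{"jaw":3.8,"offset":[0,0,0],"angular":[0,0,0]},{"jaw":3.6,"offset":[0,0,0],"angular":[0,0,0]},{"jaw":3.4,"offset":[0,0,0],"angular":[0,0,0]}]' 25
python3 d.py .6325 -.2153 .1975 12.3
```

```text
clock: 3.52
eef_pos: [0.6333, -0.2156, 0.1991]
eef_rot: [0.001, 0.627, 0.779, 0.0]
contact_force: [-0.5, -0.2, 0.6]
opening: 0.0853
grasp_force: 0.0
t 3.525 pos [ 0.6333 -0.2156  0.1991] yawY 12.4 F [-0.5 -0.2  0.6] M [-0.04  0.02  0.05] open 0.0853 g 0.0 q [-0.33  0.38  0.13  1.32 -0.    1.03]
cm [ 0.05 -0.07  0.16] rad [0.002  0.0013 0.0018]
clock: 4.15
eef_pos: [0.6336, -0.2157, 0.2007]
eef_rot: [0.002, 0.627, 0.779, 0.001]
contact_force: [1.5, 0.1, 4.6]
opening: 0.0358
grasp_force: 25.8
t 4.15 pos [ 0.6336 -0.2157  0.2007] yawY 12.33 F [1.5 0.1 4.6] M [ 0.03 -0.01 -0.03] open 0.0358 g 25.756375193595886 q [-0.33  0.38  0.13  1.32  0.    1.03]
cm [ 0.06 -0.1   0.32] rad [0.0041 0.0024 0.0005]
```

```bash
python3 -m creep '[{"jaw":3.0,"offset":[0,0,-0.05],"angular":[0,0,0]},{"jaw":3.0,"offset":[0,0,0],"angular":[0,0,0]},{"jaw":3.0,"offset":[1,0.15,0],"angular":[0,0,0]},{"jaw":3.0,"offset":[2,0.3,0],"angular":[0,0,0]},{"jaw":3.0,"offset":[2.2,0.35,0],"angular":[0,0,0]}]' 50
python3 -m creep '[{"jaw":3.0,"offset":[2.7,0.4,0],"angular":[0,0,0]},{"jaw":3.0,"offset":[2.7,0.4,0],"angular":[0,0,0]},{"jaw":3.0,"offset":[2.7,0.4,0],"angular":[0,0,0]},{"jaw":3.0,"offset":[2.7,0.4,0],"angular":[0,0,0]},{"jaw":3.0,"offset":[2.7,0.4,0],"angular":[0,0,0]}]'
python3 d.py .5105 .1266 .2007 -13.5
```

```text
clock: 4.78
eef_pos: [0.63, -0.1634, 0.2008]
eef_rot: [0.002, 0.628, 0.778, 0.0]
contact_force: [-0.3, -3.7, 6.6]
opening: 0.0352
grasp_force: 50.5
clock: 5.4
eef_pos: [0.6208, -0.0267, 0.2007]
eef_rot: [0.002, 0.627, 0.779, 0.0]
contact_force: [0.2, -4.4, 6.8]
opening: 0.0356
grasp_force: 50.6
t 5.4 pos [ 0.6208 -0.0267  0.2007] yawY 12.27 F [ 0.2 -4.4  6.8] M [-0.76  0.01 -0.07] open 0.0356 g 50.58845937252045 q [-0.04  0.27 -0.01  1.29 -0.    1.31]
cm [17.33 -7.51 -0.07] rad [0.0039 0.0024 0.4498]
```

```bash
python3 -m creep '[{"jaw":3.0,"offset":[2.48,-1.07,0],"angular":[0,0,0]},{"jaw":3.0,"offset":[2.48,-1.07,0],"angular":[0,0,0]},{"jaw":3.0,"offset":[2.48,-1.07,0],"angular":[0,0,0]},{"jaw":3.0,"offset":[2.48,-1.07,0],"angular":[0,0,0]},{"jaw":3.0,"offset":[2.48,-1.07,0],"angular":[0,0,0]}]' >/dev/null
python3 -m creep '[{"jaw":3.0,"offset":[2.4,-1.07,0],"angular":[0,0,0]},{"jaw":3.0,"offset":[2.4,-1.07,0],"angular":[0,0,0]},{"jaw":3.0,"offset":[0,0,0],"angular":[0,0,0.15]},{"jaw":3.0,"offset":[0,0,0],"angular":[0,0,0.15]},{"jaw":3.0,"offset":[0,0,0],"angular":[0,0,0.15]}]'
python3 -m creep '[{"jaw":3.0,"offset":[0,0,0],"angular":[0,0,0]},{"jaw":3.0,"offset":[0,0,0],"angular":[0,0,0]}]'
python3 d.py .5105 .1266 .2007 -13.5
python3 - <<'E'
from m import *
im=read_camera("top"); np.save("top2.npy",im); sc=read_camera("scene")
a=cv2.resize(im[170:290,180:320],None,fx=3,fy=3,interpolation=2); b=cv2.resize(sc[190:310,310:440],None,fx=2.9,fy=3,interpolation=2)
cv2.imwrite("pics/c2.png",np.hstack([a,b])[:,:,::-1])
c=blob(im,(195,200,226,260),(8,115,95),(20,255,255)); print("ptop",[np.round(x,1) for x in box(c,"top",.072)])
E
```

```text
clock: 6.65
eef_pos: [0.5109, 0.1251, 0.2007]
eef_rot: [0.002, 0.787, 0.618, 0.001]
contact_force: [-1.2, -1.4, 12.5]
opening: 0.0356
grasp_force: 51.2
clock: 6.9
eef_pos: [0.511, 0.1251, 0.2007]
eef_rot: [0.001, 0.785, 0.619, 0.001]
contact_force: [-1.5, -0.3, 11.3]
opening: 0.0356
grasp_force: 51.3
t 6.9 pos [0.511  0.1251 0.2007] yawY -13.48 F [-1.5 -0.3 11.3] M [-0.09  0.53 -0.12] open 0.0356 g 51.28217875957489 q [ 0.24  0.05 -0.26  1.26 -0.    2.05]
cm [ 0.13 -0.09  0.  ] rad [ 0.0041 -0.0004  0.0003]Traceback (most recent call last):
  File "<stdin>", line 5, in <module>
  File "h.py", line 13, in blob
    c=max(cv2.findContours(k,0,1)[0],key=cv2.contourArea)
ValueError: max() iterable argument is empty
```

View pics/c2.png

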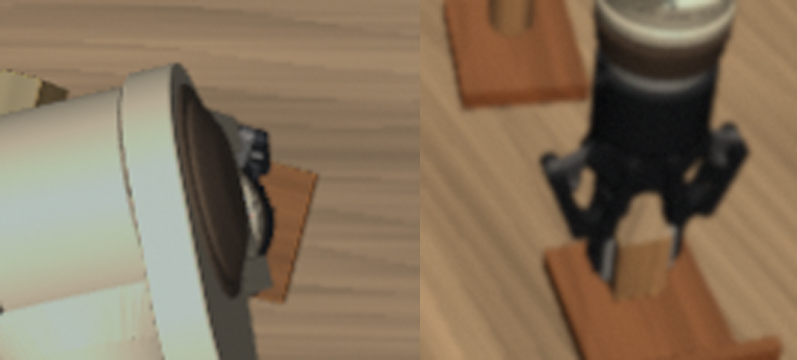

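The top view shows the slab's rear edge, crop (318,175) to (285,300), behind the arm; the arm hides the panel. The scene view shows the block between the pads and the slab flat on the bench. I'll check the yaw and lateral position from that rear edge, and look at the panel from the scene camera.

```bash
cat > rear.py <<'E'
from m import *
def rear(im,box_=(262,215,300,285)):
    x0,y0,x1,y1=box_
    h=cv2.cvtColor(im[y0:y1,x0:x1],cv2.COLOR_RGB2HSV); k=cv2.inRange(h,(8,115,95),(20,255,255))
    c=max(cv2.findContours(k,0,1)[0],key=cv2.contourArea)[:,0]+[x0,y0]
    P=ray("top",c,.018)*1000; return P
def report(im,x,y,yaw,box_=(262,215,300,285)):
    P=rear(im,box_); a=np.radians(yaw); e=np.array([np.cos(a),np.sin(a)]); n=np.array([-e[1],e[0]])
    u=(P-[x,y])@e; v=(P-[x,y])@n
    print("rear u min",u.min().round(1),"v range",v.min().round(1),v.max().round(1))
    ed=[(u[abs(v-t)<2.5].min(),t) for t in range(int(v.min())+6,int(v.max())-5,4) if (abs(v-t)<2.5).any()]
    ed=np.array(ed); s,o=np.polyfit(ed[:,1],ed[:,0],1); r=np.abs(ed[:,0]-s*ed[:,1]-o); print("rear edge off at v=0",o.round(2),"tilt deg (ccw +)",np.degrees(-np.arctan(s)).round(2),"n",len(ed),"res",r.max().round(1))
E
python3 - <<'E'
from rear import *
im=np.load("top2.npy")
report(im,536.1,233.5,76.5)
sc=read_camera("scene"); cv2.imwrite("pics/c3.png",cv2.resize(sc[265:365,350:470],None,fx=6,fy=6,interpolation=2)[:,:,::-1])
m=[]
a=np.radians(76.5);e=np.array([np.cos(a),np.sin(a)]);n=np.array([-e[1],e[0]])
for u,v,z in [(10,50,.072),(10,-50,.072),(0,50,.072),(0,-50,.072)]:
    P=np.array([536.1,233.5])+u*e+v*n; m.append([*(P/1000),z])
print(((pix("scene",m)-[350,265])*6).round())
E
```

```text
rear u min -150.1 v range -51.9 47.9
rear edge off at v=0 -149.45 tilt deg (ccw +) -0.07 n 22 res 0.9
[[508. 229.]
 [185. 293.]
 [495. 204.]
 [174. 267.]]
```

View pics/c3.png

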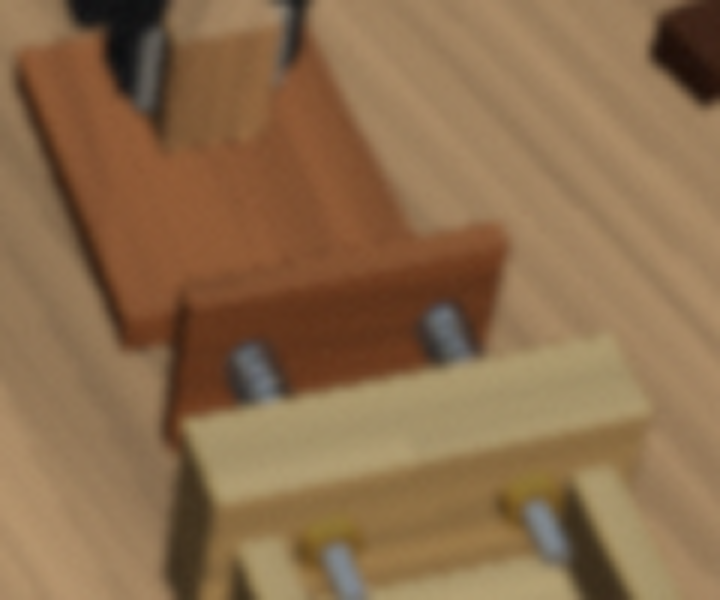

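Rear edge: square to 0.1°, gap 29.5 mm, and about 2 mm off-centre. The scene crop shows the panel's rear top corners at about (507,238) and (183,300), and the slab's front corner at about (125,335). I'll cross-check the lateral offset in this view.

Run:
```python
from rear import *
a=np.radians(76.5);e=np.array([np.cos(a),np.sin(a)]);n=np.array([-e[1],e[0]])
W=lambda u,v,z:[*((np.array([536.1,233.5])+u*e+v*n)/1000),z]
print("pred slab FL,RL,panel BL,BR",((pix("scene",[W(-29.5,-52,.018),W(-149.5,-52,.018),W(10,-50,.072),W(10,50,.072)])-[350,265])*6).round())
im=cv2.imread("pics/c3.png"); g=cv2.cvtColor(im,cv2.COLOR_BGR2HSV)
k=cv2.inRange(g,(5,120,40),(16,255,255)); c=max(cv2.findContours(k,0,2)[0],key=cv2.contourArea)
print(cv2.approxPolyDP(c,6,True)[:,0].tolist())
```

```text
pred slab FL,RL,panel BL,BR [[121. 312.]
 [  9.  40.]
 [185. 293.]
 [508. 229.]]
[[307, 25], [278, 85], [270, 80], [272, 27], [173, 38], [156, 115], [132, 107], [99, 30], [15, 52], [17, 91], [120, 350], [170, 352], [161, 434], [180, 464], [187, 454], [183, 422], [236, 406], [226, 358], [246, 339], [268, 346], [298, 395], [427, 367], [417, 325], [439, 300], [459, 305], [478, 343], [492, 331], [511, 250], [504, 226], [413, 226]]
```

```bash
python3 -m creep '[{"jaw":3.0,"offset":[0.5,-0.05,-0.04],"angular":[0,0,0]},{"jaw":3.0,"offset":[0.7,-0.1,0],"angular":[0,0,0]},{"jaw":3.0,"offset":[0.7,0,0],"angular":[0,0,0]},{"jaw":3.0,"offset":[0.4,0,0],"angular":[0,0,0]},{"jaw":3.0,"offset":[0,0,0],"angular":[0,0,0]}]'
python3 d.py .5175 .1557 .2007 -13.5
python3 - <<'E'
from rear import *
im=read_camera("top"); report(im,536.1,233.5,76.5,(240,205,300,285))
E
```

```text
clock: 7.68
eef_pos: [0.5149, 0.1477, 0.2007]
eef_rot: [0.002, 0.785, 0.619, 0.001]
contact_force: [-0.2, -0.9, 9.4]
opening: 0.0353
grasp_force: 51.0
t 7.675 pos [0.5149 0.1477 0.2007] yawY -13.47 F [-0.2 -0.9  9.4] M [-0.41  0.39 -0.01] open 0.0353 g 50.97631752490997 q [ 0.28  0.07 -0.24  1.26 -0.    2.09]
cm [0.84 0.07 0.  ] rad [0.0038 0.0007 0.0005]
rear u min -127.8 v range -50.2 48.9
rear edge off at v=0 -127.13 tilt deg (ccw +) -0.21 n 22 res 1.0
```

```bash
python3 -m creep '[{"jaw":3.0,"offset":[0.3,-0.03,-0.03],"angular":[0,0,0]},{"jaw":3.0,"offset":[0.3,0,0],"angular":[0,0,0]},{"jaw":3.0,"offset":[0.2,0,0],"angular":[0,0,0]},{"jaw":3.0,"offset":[0.2,0,0],"angular":[0,0,0]},{"jaw":3.0,"offset":[0.2,0,0],"angular":[0,0,0]}]'
python3 -m creep '[{"jaw":3.0,"offset":[0.2,0,0],"angular":[0,0,0]},{"jaw":3.0,"offset":[0.2,0,0],"angular":[0,0,0]},{"jaw":3.0,"offset":[0.1,0,0],"angular":[0,0,0]},{"jaw":3.0,"offset":[0,0,0],"angular":[0,0,0]},{"jaw":3.0,"offset":[0,0,0],"angular":[0,0,0]}]'
python3 d.py .5199 .1655 .2007 -13.5
python3 - <<'E'
from rear import *
im=read_camera("top"); report(im,536.1,233.5,76.5,(230,200,300,285))
sc=read_camera("scene"); cv2.imwrite("pics/c4.png",cv2.resize(sc[265:365,350:470],None,fx=6,fy=6,interpolation=2)[:,:,::-1])
E
```

```text
clock: 8.35
eef_pos: [0.5172, 0.1589, 0.2007]
eef_rot: [0.002, 0.785, 0.619, 0.0]
contact_force: [-1.2, -7.7, 10.1]
opening: 0.0356
grasp_force: 50.9
clock: 8.98
eef_pos: [0.5183, 0.1633, 0.2007]
eef_rot: [0.002, 0.785, 0.619, -0.0]
contact_force: [-1.4, -10.8, 10.2]
opening: 0.0357
grasp_force: 51.0
t 8.975 pos [0.5183 0.1633 0.2007] yawY -13.52 F [ -1.4 -10.8  10.2] M [-1.75  0.46  0.26] open 0.0357 g 51.040218472480774 q [ 0.31  0.09 -0.22  1.26 -0.    2.11]
cm [0.25 0.11 0.  ] rad [ 0.0035  0.0034 -0.0003]
rear u min -112.4 v range -50.0 49.3
rear edge off at v=0 -111.64 tilt deg (ccw +) -0.44 n 22 res 0.8
```

View pics/c4.png

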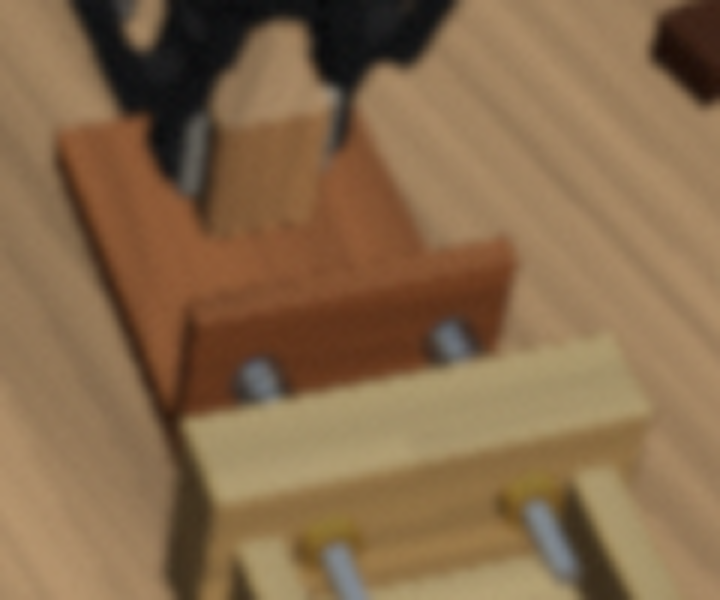

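```bash
cat > pd.py <<'E'
import sys
from h import *
A=cv2.imread("pics/c3.png",0); B=cv2.imread(sys.argv[1],0)
p=np.array([[190,300],[505,236],[350,270],[240,290],[440,250],[262,360],[445,320],[558,550]],np.float32).reshape(-1,1,2)
q,st,er=cv2.calcOpticalFlowPyrLK(A,B,p,None,winSize=(31,31),maxLevel=3)
a=np.radians(76.5);e=np.array([np.cos(a),np.sin(a)]); C=np.array([536.1,233.5])+10*e
P=lambda u:pix("scene",[*((C+u*e)/1000),.06])[0]*6
d=P(10)-P(0); nn=np.array([.195,.98])  # normal to the panel's top edge in the picture
for x,y in zip(p[:,0],q[:,0]): print(x,(y-x).round(1),"u mm",round(10*((y-x)@nn)/(d@nn),1))
E
python3 pd.py pics/c4.png
```

```text
[190. 300.] [ 7. 17.] u mm 6.5
[505. 236.] [ 7.5 12.9] u mm 5.1
[350. 270.] [24.  13.2] u mm 6.4
[240. 290.] [-0.5 17.8] u mm 6.3
[440. 250.] [13.8 14.9] u mm 6.3
[262. 360.] [ 8.5 14.5] u mm 5.8
[445. 320.] [ 6.8 18.9] u mm 7.2
[558. 550.] [ 8.9 17.4] u mm 6.8
```

```bash
python3 -m creep '[{"jaw":3.0,"offset":[0.15,0,0],"angular":[0,0,0]},{"jaw":3.0,"offset":[0.15,0,0],"angular":[0,0,0]},{"jaw":3.0,"offset":[0.1,0,0],"angular":[0,0,0]},{"jaw":3.0,"offset":[0,0,0],"angular":[0,0,0]},{"jaw":3.0,"offset":[0,0,0],"angular":[0,0,0]}]'
python3 d.py
python3 - <<'E'
from rear import *
im=read_camera("top"); report(im,536.1,233.5,76.5,(230,200,300,285))
sc=read_camera("scene"); cv2.imwrite("pics/c5.png",cv2.resize(sc[265:365,350:470],None,fx=6,fy=6,interpolation=2)[:,:,::-1])
E
python3 pd.py pics/c5.png
```

```text
clock: 9.7
eef_pos: [0.5191, 0.1667, 0.2007]
eef_rot: [0.003, 0.786, 0.619, -0.001]
contact_force: [-3.0, -13.3, 11.6]
opening: 0.0354
grasp_force: 51.2
t 9.7 pos [0.5191 0.1667 0.2007] yawY -13.54 F [ -3.  -13.3  11.6] M [-2.37  0.62  0.36] open 0.0354 g 51.15450203418732 q [ 0.31  0.09 -0.21  1.26 -0.01  2.12]
rear u min -108.9 v range -50.1 49.5
rear edge off at v=0 -108.14 tilt deg (ccw +) 0.1 n 22 res 1.4
[190. 300.] [10.7 25.8] u mm 9.9
[505. 236.] [12.7 23.4] u mm 9.2
[350. 270.] [18.3 23.9] u mm 9.8
[240. 290.] [-294.7  378.4] u mm 113.3
[440. 250.] [18.5 23.5] u mm 9.6
[262. 360.] [12.2 24.1] u mm 9.4
[445. 320.] [12.4 26.3] u mm 10.2
[558. 550.] [14.8 28.4] u mm 11.1
```

View pics/c5.png

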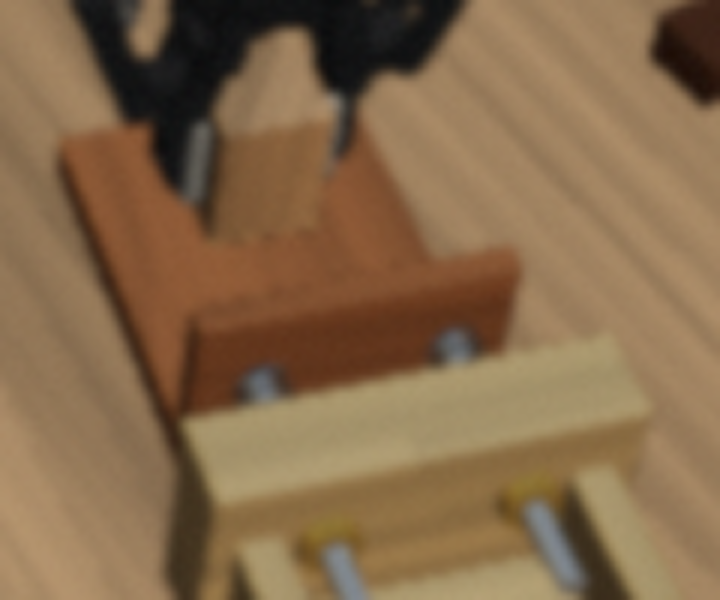

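The panel has moved back about 10 mm, so about 10 N. The slab's front edge is flush with it and its left side lines up with the panel's left side. The rear edge is square within 0.5° and centred within 1 mm.

```bash
python3 -c "
from plant import *
print(hand_in())"
```

```text
the job is handed in; nothing more can be done
None
```

I slid the block stand flat along the bench to the panel and handed in still gripping and pressing: the panel is back about 10 mm, so about 10 N, with the stand square to it within about 0.5° and centred within about 1 mm; the path kept clear of everything else.

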